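Unlock the filament dry box with the red key

ROBOT

A 6-joint arm with a two-finger parallel gripper is mounted at the origin on the work surface. World frame = base frame: x ahead of the robot, y to its left, z up, the work surface at z = 0. Lengths are in mm, angles in degrees, forces in N, time in s.
With the tool pointing down it reaches from about 350 to 850 mm from the base axis. Payload 8.1 kg.
Tool frame: the origin (TCP) lies at the very end of the fingers, on their centre line; the grasp point (between the pads) lies 19 mm behind it; z points along the fingers, y is the line along which they close (so a half turn about z gives the same grasp; the last joint's range is limited). The gripper opens to 85 mm and grips with 20 to 120 N. Pads are 22 mm wide; open, the fingers measure 114 mm over their backs; the gripper's body (76 mm by 85 mm) begins 54 mm behind the grasp point. The pads swing forward as they close: fully open they stand 13 mm farther back than shut.
Start: joints at [-81.039, 7.471, 85.268, -0, 87.261, -4.893], TCP at [143.691, -582.545, 231.292] pointing down, gripper open.
Joint ranges: [-169.43, 169.43], [-51.17, 129.36], [1.28, 143.12], [-76.62, 256.62], [0, 156.53], [-152.29, 152.29]. Speed limits (degrees/s): [136.94, 136.94, 159.86, 180, 180, 180].

INTERFACE

Orientations are given as [roll, pitch, yaw] about the fixed x, y, z axes, in that order (R = Rz(yaw) Ry(pitch) Rx(roll)).
In Python, from bench import * gives the robot as it stands.
- The arm moves only by the tool play_rows, never from a script. Its argument "increments" is a list of rows, each a list of 3 entries, a list of its own where there are three numbers: the gripper's target within -1 to 1 (fully open at 1, half-way at 0, shut at -1), then the shift along the tool's x, y, z in mm, then the turn about the tool's z in rad. A call has 1 to 12 rows; each row shifts and turns the commanded pose from where the row before left it, along the tool's axes as they then stand; what a row does not reach is not made up. A row lasts 1/12 s, in which the tool goes at most 41.7 mm and 7.16 degrees, less where a joint would pass 70% of its speed; a pose out of reach is approached as far as the arm can. A call is refused whole if a number of a shift passes 41.7 or a number of a turn 0.125, either way. A call with a gripper value outside its range is refused whole. The fingers move at their own pace and stop on an object; "force" is the grip in N (left out, the last holds). Time passes only in rows, so rows that do not move let the fingers close. It gives the time, the measured TCP pose, the force, the opening and the grip force at its end, in the units of the state.
- sense(): the state, without advancing time (a new reading comes with each control period).
- snapshot(name): name is "scene" or "top"; returns a dict with "color" (400x640x3 uint8, red, green, blue), "intrinsics" (3x3 intrinsics, pixels), "k1" (the pictures are not rectified: a ray, as slopes to the right and down, at radius r is drawn at 1 + k1 r^2 times it, then the intrinsics apply), "world_from_camera" (4x4, takes a point from camera to world coordinates). Camera axes: x right, y down, z forward; pixel columns grow to the right and rows downward; lengths in mm; the calibration is good to about 2 mm. A picture is of the moment at which its call begins. There is no depth.
- hand_in(): hands the job in; it is judged then, once.
Trained networks look in a picture, given as the dict that the camera call returned (one of the last four; its "shot" number tells which), for a name from the list of things; names that differ only in an ending like _2 or _b are one class to them, and where a whole thing is asked for, a point or a joint stands for the part that bears it (a point fixed in the world has none). Each returns a list of dicts, best first, with "p" (0 to 1); they miss things now and then, are a little off and sometimes report something else, mostly with a low value. They report only what shows in the picture. A call takes as long as a camera call. They do not tell look-alikes from the thing itself.
- find_in(query, picture): "xyz" ([x, y, z] in mm, in the coordinates of the camera as it stood for that picture, good to about 4 mm: the middle of the surface that is visible of it).
- regions_of(query, picture): "mask" (400x640 bool, what is visible of it).
- pinpoint(query, picture): "xyz" ([x, y, z] in mm, in the coordinates of the camera as it stood for that picture, good to about 4 mm: a listed point, or the origin of a listed thing).
The state is a dict: "time": time; "joint_pos": joint angles; "qd": joint speeds; "joint_efforts": joint torques, N m; "tool_pos": TCP position; "tcp_rot": TCP orientation; "ft_force": force on the tool from outside, world axes, zero at the start; "wrist_torque": the same for the moment, N m; "finger_gap": finger opening in mm; "grip_force": force on a finger pad.
Only numpy, scipy, OpenCV 4.12 (cv2) and the standard library are available. Lean on these libraries where they do the work, as an engineer would, in place of code of your own. Each camera call takes 0.05 s, during which the arm holds its last target. There are 200 camera calls.

TASK

Unlock the filament dry box: take the red key out of the black key rack, push it fully home in the red-ringed lock, and then turn it clockwise (seen from above) as far as it goes, so that the yellow bolt draws back. Leave the key in the lock, upright and fully home, and let go; leave the white key in its place in the rack.

Things in the scene. Friction and masses are not known exactly. Their poses are not given: they have to be found in the camera images.
- red_key: Loose key, 60 g, upright in a rack slot. Origin: centre of the blade's lower tip, z up. Steel blade 20 mm wide (x), 8 thick (y), 34 long; round red collar 44 mm across at z 34-40, resting on the rack's top; flat red bow 34 wide (x), 12 thick (y), z 40-88: pinch it across its thickness from above, lift straight up 40 mm to clear. A half turn about z makes no difference.
- white_key: The same key in white, for another box; same size, origin and axes. It stands in the other slot of the black key rack (70 x 170 mm, 45 mm high; slots 80 mm apart in a row along the keys' x, nothing beside the bows across the row). Which slot holds which key varies.
- keyhole (a point): Centre of the keyhole's mouth, in the top of a brass lock cylinder, 100 mm above the table, ringed red (60 mm across, 2 mm proud), in a grey case on the robot's side of the grey dry box, 100 mm high. z up; x along the slot, turns with it. Slot 26 (x) x 12 (y) mm, 48 deep, sloping lead-in 34 x 20 at the mouth. Key home: collar on the cylinder, tip 34 mm below this point.
- bolt (a joint): Travel (m) of the yellow bolt, seen from above in the 25 mm slit between lock case and box: 0 locked, 0.030 drawn back into the case. Moves in proportion to the lock cylinder, which turns only clockwise seen from above, 1.05 rad to a firm stop, friction 0.06 N m, and stays where left. The blade has 0.2 rad of play in the slot, so the key turns about 1.25 rad.
Not all that is in view belongs to the job. Of the things like the red_key, leave any that is blue, green or purple; of the rest the smaller one is meant.

How it is judged (in metres and radians):
On the way, in this order (a step that is already met when the one before it is completed fails the run):
1. the red key is fully home in the lock, which is not yet turned (z of red_key in the frame of keyhole below -0.026 m and horizontal distance between red_key and keyhole below 0.012 m and value of joint bolt below 0.012 m), for 0.1 s.
2. the bolt is drawn back by the red key in the lock (value of joint bolt above 0.025 m and z of red_key in the frame of keyhole below -0.022 m and horizontal distance between red_key and keyhole below 0.012 m), for 0.1 s.
At the end, for the whole second after the job is handed in: The bolt is drawn back by more than 25 of its 30 mm; the red key stands in the lock within 0.2 rad of upright and at rest, its tip more than 26 mm below the keyhole's mouth (34 mm is fully home) and within 12 mm of its axis; the white key is within 20 mm of where it started (value of joint bolt above 0.025 m and z of red_key in the frame of keyhole below -0.026 m and horizontal distance between red_key and keyhole below 0.012 m and angle between red_key's own z axis and vertical below 0.2 rad and linear speed of red_key below 0.02 m/s and distance of white_key from where it was at the start of the episode below 0.02 m); the robot touches nothing.
It fails at once if the white key is taken out of its place or knocked about (moved by more than 30 mm) (distance of white_key from where it was at the start of the episode above 0.03 m).
It fails at once if the bolt is drawn back without the red key in the lock (value of joint bolt above 0.015 m and distance between red_key and keyhole above 0.06 m).
It also fails if it takes over 45 s, if anything falls off the work surface, if the arm or the gripper's body presses on something with over 40 N, if the wrist force passes 120 N, or if a joint passes its speed limit or range.

## Working session

There is one attempt and no reset: what is moved stays moved. The work goes in short steps, Python scripts to look and compute and a tool call to move; the robot and the scene stay as the last step left them, time stands still between calls to the robot, and variables do not carry over. Pictures are saved under pics/ and viewed, at most 10 in all, crops included, and the job is handed in when it is done.

Besides the shell and the picture viewer there is one more tool, called after "Emit:" by a JSON object that holds its "op" and its "data". play_rows: Moves the arm, as the interface text tells. Its arguments: {"type":"object","properties":{"increments":{"type":"array","items":{"type":"array"}},"force":{"type":"number"}},"required":["increments"]}

```bash
mkdir -p pics; cat > h.py <<'E'
from bench import *
import numpy as np, cv2
def w(p,c): return (np.array(c["world_from_camera"])@np.r_[p,1])[:3]
def pix(P,c):
    q=(np.linalg.inv(c["world_from_camera"])@np.r_[P,1])[:3]; s=q[:2]/q[2]
    s=s*(1+c["k1"]*(s@s)); K=np.array(c["intrinsics"]); return K[0,0]*s[0]+K[0,2],K[1,1]*s[1]+K[1,2]
def ray(u,v,c,z):
    K=np.array(c["intrinsics"]); d=np.array([(u-K[0,2])/K[0,0],(v-K[1,2])/K[1,1]]); s=d.copy()
    for _ in range(20): s=d/(1+c["k1"]*(s@s))
    T=np.array(c["world_from_camera"]); D=T[:3,:3]@np.r_[s,1]; o=T[:3,3]
    return o+D*(z-o[2])/D[2]
def save(n,im): cv2.imwrite("pics/"+n+".png",cv2.cvtColor(np.ascontiguousarray(im),cv2.COLOR_RGB2BGR))
E
python3 - <<'E'
from h import *
print(sense())
for n in("scene","top"):
    c=snapshot(n); save(n,c["color"]); print(n,np.round(c["world_from_camera"],3).tolist())
    for q in("red_key","white_key","keyhole"):
        for r in pinpoint(q,c): P=w(r["xyz"],c); print(q,round(r["p"],2),P.round(),np.round(pix(P,c)))
E
```

```text
{'time': 0.0, 'joint_pos': array([-8.10420825e+01,  7.51519933e+00,  8.53307471e+01, -1.98264763e-03,
        8.72623504e+01, -4.89287243e+00]), 'qd': array([-0.03292688, -0.03753157,  0.03490106,  0.13511025,  0.04057914,
       -0.0317624 ]), 'joint_efforts': array([-8.39700124e-05, -5.69392526e+01, -5.00552130e+01, -3.86745405e-04,
        1.49519480e-02,  1.31444432e-05]), 'tool_pos': array([ 143.5592761 , -581.98881133,  230.22942676]), 'tcp_rot': array([-1.79891929e+02, -7.26397168e-03,  1.38508797e+01]), 'ft_force': array([-0.30776277, -0.01080917, -0.09442702]), 'wrist_torque': array([-0.02110507,  0.04149838,  0.01808697]), 'grip_force': 0.0, 'finger_gap': 85.52148556927312}
scene [[0.747, 0.577, -0.33, 773.431], [0.665, -0.65, 0.369, -157.846], [-0.001, -0.495, -0.869, 770.553], [0.0, 0.0, 0.0, 1.0]]
red_key 0.91 [557. 288.  12.] [378. 182.]
red_key 0.83 [420. 240.  -0.] [321. 165.]
red_key 0.69 [584. 386.  -1.] [411. 166.]
red_key 0.64 [435. 373.  -4.] [360. 138.]
red_key 0.56 [531. 458.  -1.] [410. 137.]
keyhole 0.94 [ 532. -209.  100.] [194. 332.]
top [[-0.026, -0.988, 0.154, 348.201], [-0.999, 0.031, 0.028, 127.965], [-0.032, -0.153, -0.988, 1030.455], [0.0, 0.0, 0.0, 1.0]]
red_key 0.88 [424. 241.  -2.] [286. 243.]
red_key 0.81 [584. 393.   1.] [222. 178.]
red_key 0.74 [442. 373.  -3.] [230. 237.]
red_key 0.7 [553. 284.  14.] [266. 188.]
red_key 0.67 [530. 456.   1.] [196. 201.]
red_key 0.16 [ 535. -206.   98.] [489. 182.]
white_key 0.51 [575. 204.  13.] [300. 178.]
keyhole 0.66 [ 536. -208.   97.] [490. 182.]
```

View pics/scene.png

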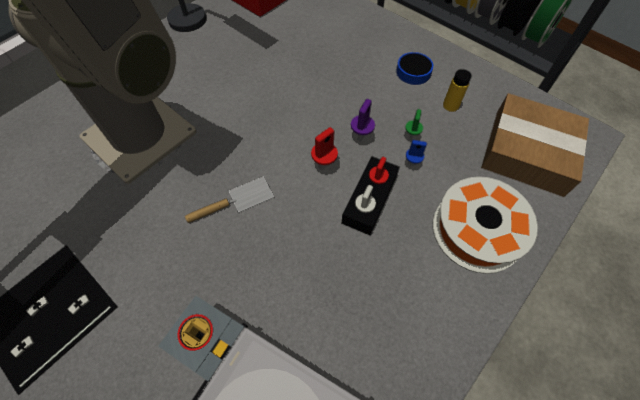

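View pics/top.png

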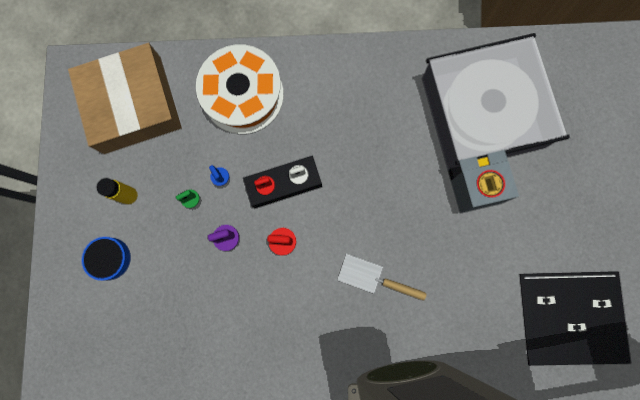

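The red keys are the one in the rack at scene (378,172) / top (264,184) and a larger loose one at scene (324,148) / top (281,240). The purple, green and blue keys are excluded, so I choose the smaller red key in the rack. Next I check it in a close crop and measure the yaws.

```bash
python3 - <<'E'
from h import *
c=snapshot("top"); im=c["color"]
a=cv2.resize(im[145:215,235:330],(760,560),interpolation=cv2.INTER_CUBIC)[:, :]
b=cv2.resize(im[140:215,440:540],(800,600),interpolation=cv2.INTER_CUBIC)
save("crop",np.hstack([cv2.resize(a,(400,295)),cv2.resize(b,(400,295))]))
# rack black top rectangle
hsv=cv2.cvtColor(im,cv2.COLOR_RGB2HSV)
m=np.zeros(im.shape[:2],np.uint8); m[145:215,235:330]=(hsv[145:215,235:330,2]<50)
m=cv2.morphologyEx(m,cv2.MORPH_CLOSE,np.ones((9,9)))
k=max(cv2.findContours(m,0,2)[0],key=cv2.contourArea); r=cv2.minAreaRect(k); bx=cv2.boxPoints(r)
print(bx.round(1).tolist()); print([ray(*p,c,45)[:2].round(1).tolist() for p in bx])
red=((hsv[...,0]<8)|(hsv[...,0]>172))&(hsv[...,1]>150)&(hsv[...,2]>60)
sub=red[165:205,245:285]; v,u=np.nonzero(sub); P=np.array([ray(x+245,y+165,c,51)[:2] for x,y in zip(u,v)])
print("red blob z51",P.mean(0),P.min(0),P.max(0))
for q in("red_key","white_key","keyhole"):
    for r in find_in(q,c): print(q,r["p"],w(r["xyz"],c).round(),np.round(pix(w(r["xyz"],c),c)))
for n in("scene","top"):
  for _ in range(4):
    c=snapshot(n)
    for q in("red_key","white_key","keyhole"):
      for r in pinpoint(q,c):
        P=w(r["xyz"],c)
        if 500<P[0]<600 and (P[1]<310) and r["p"]>.3: print(n,q,round(r["p"],2),P.round(1))
E
```

```text
[[242.3000030517578, 177.8000030517578], [312.1000061035156, 155.39999389648438], [322.1000061035156, 186.3000030517578], [252.1999969482422, 208.6999969482422]]
[[573.5, 334.8], [621.1, 172.5], [547.5, 151.4], [500.7, 311.9]]
red blob z51 [553.91219079 282.30773046] [532.49513047 260.67538328] [574.88138799 306.52734496]
red_key 0.9 [419. 241.  51.] [283. 244.]
red_key 0.79 [580. 387.  40.] [220. 176.]
red_key 0.7 [525. 452.  53.] [190. 200.]
red_key 0.58 [436. 364.  55.] [228. 238.]
red_key 0.54 [547. 281.  50.] [265. 188.]
white_key 0.49 [571. 203.  59.] [299. 176.]
keyhole 0.75 [ 537. -208.   99.] [490. 181.]
scene white_key 0.92 [577.8 211.3  11.8]
scene keyhole 0.96 [ 533.9 -210.1   99. ]
scene red_key 0.63 [558.5 289.8  10.6]
scene white_key 0.86 [575.8 208.3  12.2]
scene keyhole 0.92 [ 532.  -209.7  100.7]
scene red_key 0.74 [556.7 286.4  12.5]
scene red_key 0.38 [574.5 208.2  13.3]
scene white_key 0.55 [575.4 206.8  11.9]
scene keyhole 0.85 [ 531.  -208.9   99.6]
scene red_key 0.62 [557.8 287.   10.6]
scene white_key 0.62 [572.8 209.9  13. ]
scene keyhole 0.7 [ 530.9 -207.8  102.1]
top white_key 0.69 [579.2 203.5  10.1]
top keyhole 0.65 [ 533.9 -206.7   97.7]
top red_key 0.72 [553.6 282.8  13. ]
top red_key 0.69 [ 539.5 -205.5   99.4]
top white_key 0.52 [573.7 204.1   9.8]
top keyhole 0.83 [ 533.7 -206.6   99.9]
top red_key 0.54 [554.8 284.5  10.5]
top white_key 0.69 [577.3 202.8  11.4]
top keyhole 0.78 [ 535.3 -206.7  100.7]
top red_key 0.8 [554.3 282.   12.6]
top white_key 0.61 [575.5 202.8  12.7]
top keyhole 0.65 [ 534.3 -205.7   99. ]
```

View pics/crop.png

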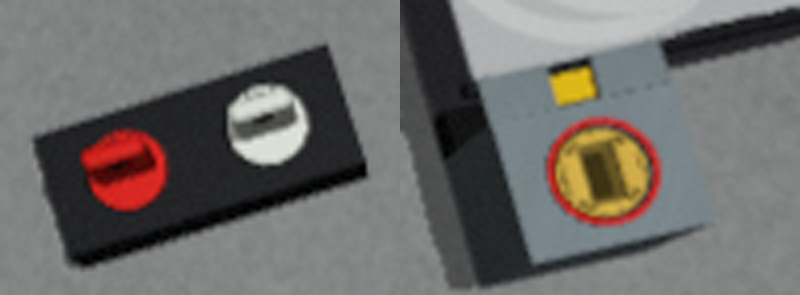

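```bash
cat >> h.py <<'E'
def ortho(c,x,y,z,h=40,n=400):
    # image: right=-y, down=-x, n px over 2h mm
    xs=x+h-np.arange(n)*2*h/n; ys=y+h-np.arange(n)*2*h/n
    U=np.array([[pix([a,b,z],c) for b in ys[::4]] for a in xs[::4]],np.float32)
    M=cv2.resize(U,(n,n)); return cv2.remap(c["color"],M[...,0],M[...,1],cv2.INTER_CUBIC)
E
python3 - <<'E'
from h import *
o=[]
for n in("top","scene"):
    c=snapshot(n); I=ortho(c,533.5,-208,100); o.append(I)
    g=cv2.cvtColor(I,cv2.COLOR_RGB2HSV)
    m=(g[...,2]<105).astype(np.uint8); m[:110]=0;m[290:]=0;m[:,:110]=0;m[:,290:]=0
    k=max(cv2.findContours(m,0,2)[0],key=cv2.contourArea); print(n,"dark",cv2.minAreaRect(k))
    r=((g[...,0]<8)|(g[...,0]>172))&(g[...,1]>140); v,u=np.nonzero(r); 
    e=cv2.fitEllipse(cv2.convexHull(np.c_[u,v].astype(np.int32))); print("ring",e, 573.5-e[0][1]*.2,-168-e[0][0]*.2)
save("lock",np.hstack(o))
E
```

```text
top dark ((203.24595642089844, 212.96376037597656), (147.6652374267578, 87.72468566894531), 78.82616424560547)
ring ((204.8271026611328, 211.41957092285156), (294.0467529296875, 296.5726318359375), 50.51951217651367) 531.2160858154297 -208.96542053222657
scene dark ((208.74264526367188, 203.29220581054688), (164.75648498535156, 90.29570007324219), 81.43086242675781)
ring ((203.47711181640625, 208.62966918945312), (297.6741943359375, 298.88836669921875), 173.83718872070312) 531.7740661621094 -208.69542236328124
```

View pics/lock.png

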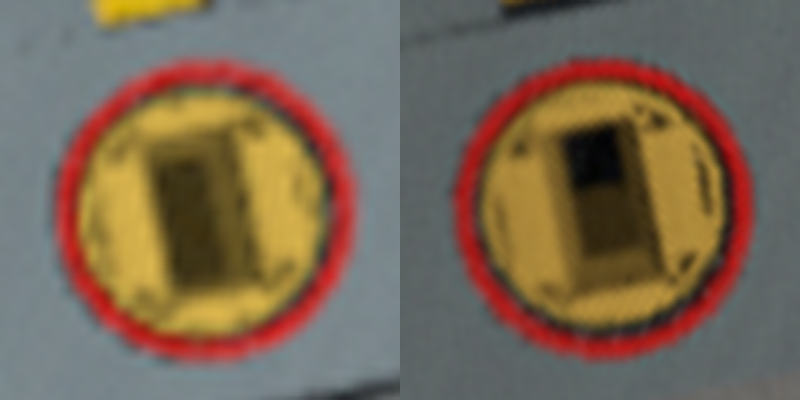

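The slot yaw is about 10°, and the keyhole is at about (532,−209). The rack key is at about (554,284), yaw 106°. Moving over.

Emit:
{"op": "play_rows", "data": {"increments": [[1,[32,-26,0],0],[1,[32,-26,0],0],[1,[32,-26,0],0],[1,[32,-26,0],0],[1,[32,-26,0],0],[1,[32,-26,0],0],[1,[32,-26,0],0],[1,[32,-26,0],0],[1,[32,-26,0],0],[1,[32,-26,0],0],[1,[32,-26,0],0],[1,[32,-26,0],0]], "force": 40}}

```text
time: 3.3
tool_pos: [442.7, -185.9, 231.7]
tcp_rot: [180.0, -0.0, 13.8]
ft_force: [1.3, -0.9, 0.6]
finger_gap: 85.5
grip_force: 0.0
```

Emit:
{"op": "play_rows", "data": {"increments": [[1,[18,-36,0],0],[1,[18,-36,0],0],[1,[18,-36,0],0],[1,[18,-36,0],0],[1,[18,-36,0],0],[1,[18,-36,0],0],[1,[18,-36,0],0],[1,[18,-36,0],0],[1,[18,-36,0],0],[1,[18,-36,0],0],[1,[18,-36,0],0],[1,[18,-36,0],0]]}}

```text
time: 4.3
tool_pos: [548.1, 285.7, 231.4]
tcp_rot: [180.0, -0.0, 13.9]
ft_force: [1.3, -1.0, 0.2]
finger_gap: 85.6
grip_force: 0.0
```

Emit:
{"op": "play_rows", "data": {"increments": [[1,[0,0,0],0.124],[1,[0,0,0],0.124],[1,[0,0,0],0.124],[1,[0,0,0],0.124],[1,[0,0,0],0.124],[1,[0,0,0],0.124],[1,[0,0,0],0.124],[1,[0,0,0],0.124],[1,[0,0,0],0.124],[1,[0,0,0],0.124],[1,[0,0,0],0.124],[1,[0,0,0],0]]}}

```text
time: 5.3
tool_pos: [573.1, 175.0, 222.1]
tcp_rot: [-177.4, 5.9, -54.4]
ft_force: [-1.8, -0.0, -0.3]
finger_gap: 85.8
grip_force: 0.0
```

Emit:
{"op": "play_rows", "data": {"increments": [[1,[0,0,0],-0.124],[1,[0,0,0],-0.124],[1,[0,0,0],-0.124],[1,[0,0,0],-0.124],[1,[0,0,0],-0.124],[1,[0,0,0],-0.124],[1,[0,0,0],-0.124],[1,[0,0,0],-0.124],[1,[0,0,0],-0.124],[1,[0,0,0],-0.124],[1,[0,0,0],-0.124],[1,[0,0,0],-0.124]]}}

```text
time: 6.3
tool_pos: [572.2, 181.1, 223.2]
tcp_rot: [-173.9, -2.2, 31.6]
ft_force: [0.6, 0.2, 1.1]
finger_gap: 85.5
grip_force: 0.0
```

Emit:
{"op": "play_rows", "data": {"increments": [[1,[0,0,0],-0.124],[1,[0,0,0],-0.124],[1,[0,0,0],-0.124],[1,[0,0,0],-0.124],[1,[0,0,0],-0.124],[1,[0,0,0],-0.124],[1,[0,0,0],-0.124],[1,[0,0,0],-0.124],[1,[0,0,0],-0.124],[1,[0,0,0],0],[1,[0,0,0],0]]}}

```text
time: 7.22
tool_pos: [572.2, 181.1, 223.2]
tcp_rot: [-179.2, -6.4, 95.0]
ft_force: [-0.5, 1.3, -0.2]
finger_gap: 85.1
grip_force: 0.0
```

I turned the wrong way and ran into J6's limit, which left a tilt of about 6°. The opposite limit should undo it, so I check the joint values first.

```bash
python3 - <<'E'
from h import *
s=sense(); print(s["joint_pos"].round(2),s["tool_pos"].round(1),s["tcp_rot"].round(2))
E
```

```text
[ 8.71  7.35 86.49  6.49 86.54  3.27] [572.2 181.1 223.2] [-179.23   -6.44   94.99]
```

Emit:
{"op": "play_rows", "data": {"increments": [[1,[0,0,0],-0.124],[1,[0,0,0],-0.124],[1,[0,0,0],-0.124],[1,[0,0,0],-0.124],[1,[0,0,0],-0.124],[1,[0,0,0],-0.124],[1,[0,0,0],-0.124],[1,[0,0,0],-0.124],[1,[0,0,0],-0.124],[1,[0,0,0],-0.124],[1,[0,0,0],-0.124],[1,[0,0,0],-0.124]]}}

```text
time: 8.22
tool_pos: [572.2, 181.0, 223.2]
tcp_rot: [173.6, -1.3, -179.4]
ft_force: [0.4, 0.4, 0.4]
finger_gap: 85.9
grip_force: 0.0
```

Emit:
{"op": "play_rows", "data": {"increments": [[1,[0,0,0],-0.124],[1,[0,0,0],-0.124],[1,[0,0,0],-0.124],[1,[0,0,0],-0.124],[1,[0,0,0],-0.124],[1,[0,0,0],-0.124],[1,[0,0,0],-0.124],[1,[0,0,0],-0.124],[1,[0,0,0],-0.124],[1,[0,0,0],-0.124]]}}

```text
time: 9.05
tool_pos: [571.7, 184.6, 223.5]
tcp_rot: [176.8, 5.3, -109.0]
ft_force: [0.4, -0.6, -1.0]
finger_gap: 85.3
grip_force: 0.0
```

```bash
python3 - <<'E'
from h import *
s=sense(); print(s["joint_pos"].round(2),s["tool_pos"].round(1),s["tcp_rot"].round(2))
E
```

```text
[   9.23    7.42   86.36    6.2    86.55 -152.29] [571.7 184.6 223.5] [ 176.81    5.31 -109.01]
```

J4 is coming back as predicted (6.49→6.20). Pushing further.

Emit:
{"op": "play_rows", "data": {"increments": [[1,[0,0,0],-0.124],[1,[0,0,0],-0.124],[1,[0,0,0],-0.124]]}}

```text
time: 9.3
tool_pos: [545.6, 272.2, 228.2]
tcp_rot: [-179.5, 0.7, -96.6]
ft_force: [1.2, -0.0, 0.2]
finger_gap: 85.5
grip_force: 0.0
```

```bash
python3 - <<'E'
from h import *
s=sense(); print(s["joint_pos"].round(2),s["tool_pos"].round(1),s["tcp_rot"].round(2))
E
```

```text
[  21.46    8.22   84.77    0.4    86.2  -151.95] [545.6 272.2 228.2] [-179.48    0.74  -96.61]
```

Emit:
{"op": "play_rows", "data": {"increments": [[1,[0,0,0],0.124],[1,[0,0,0],0.124],[1,[0,0,0],0.124],[1,[0,0,0],0.124],[1,[0,0,0],0.124],[1,[0,0,0],0.124],[1,[0,0,0],0.124],[1,[0,0,0],0.124],[1,[0,0,0],0.124],[1,[0,0,0],0.124],[1,[0,0,0],0.124],[1,[0,0,0],0.124]]}}

```text
time: 10.3
tool_pos: [545.1, 271.8, 227.7]
tcp_rot: [179.3, 0.5, 177.7]
ft_force: [-0.4, 0.5, -0.5]
finger_gap: 85.3
grip_force: 0.0
```

Emit:
{"op": "play_rows", "data": {"increments": [[1,[0,0,0],0.124],[1,[0,0,0],0.124],[1,[0,0,0],0.124],[1,[0,0,0],0.124],[1,[0,0,0],0.124],[1,[0,0,0],0.124],[1,[0,0,0],0.124],[1,[0,0,0],0.124],[1,[0,0,0],0.124],[1,[0,0,0],0.124],[1,[0,0,0],0],[1,[0,0,0],0]]}}

```text
time: 11.3
tool_pos: [545.2, 271.8, 227.7]
tcp_rot: [179.3, -0.5, 107.3]
ft_force: [0.9, 0.3, -0.1]
finger_gap: 85.3
grip_force: 0.0
```

```bash
python3 - <<'E'
from h import *
s=sense(); print(s["joint_pos"].round(2),s["tool_pos"].round(1),s["tcp_rot"].round(2))
from scipy.spatial.transform import Rotation as R
M=R.from_euler("xyz",s["tcp_rot"],degrees=True).as_matrix(); print(M[:,2].round(4), (M.T@(np.array([554.5,284,120])-s["tool_pos"])).round(1))
E
```

```text
[21.38  8.21 84.84  0.49 86.22  4.01] [545.2 271.8 227.7] [179.3   -0.54 107.35]
[ 0.0088  0.0126 -0.9999] [  7.8  11.2 107.9]
```

Emit:
{"op": "play_rows", "data": {"increments": [[1,[8,11,20],0.018],[1,[0,0,40],0],[1,[0,0,40],0],[1,[0,0,30],0],[1,[0,0,20],0],[1,[0,0,15],0],[1,[0,0,5],0],[1,[0,0,0],0],[1,[0,0,0],0]]}}

```text
time: 12.05
tool_pos: [555.2, 285.0, 58.8]
tcp_rot: [179.3, -0.6, 106.3]
ft_force: [0.0, 0.4, -1.1]
finger_gap: 85.4
grip_force: 0.0
```

```bash
python3 - <<'E'
from h import *
c=snapshot("scene"); a=cv2.resize(c["color"][90:250,280:460],(675,600),interpolation=cv2.INTER_CUBIC); save("g1",a)
print(sense()["tool_pos"].round(1),sense()["ft_force"].round(1))
E
```

```text
[555.8 285.2  59.6] [0.4 0.1 0.6]
```

View pics/g1.png

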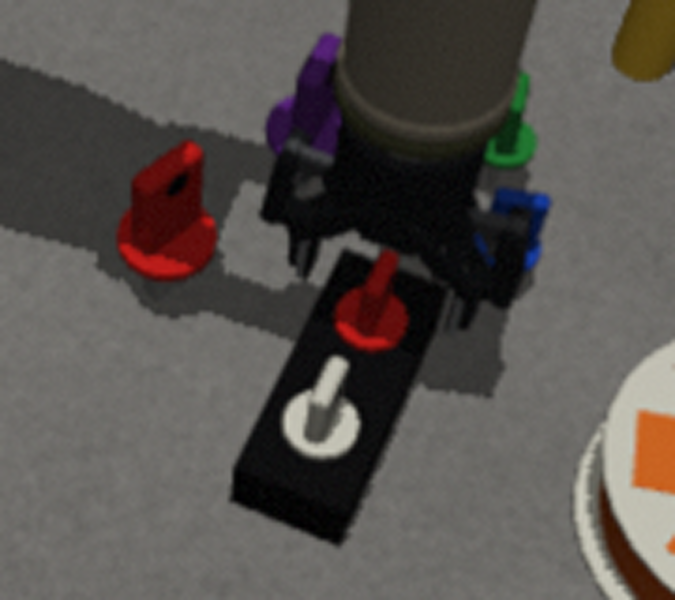

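The fingers straddle the red bow (crop 375,280) and are well clear of the white key (320,420). Closing.

Emit:
{"op": "play_rows", "data": {"increments": [[-1,[0,0,0],0],[-1,[0,0,0],0],[-1,[0,0,0],0],[-1,[0,0,0],0],[-1,[0,0,0],0],[-1,[0,0,0],0],[-1,[0,0,0],0],[-1,[0,0,0],0],[-1,[0,0,0],0],[-1,[0,0,0],0]], "force": 40}}

```text
time: 12.93
tool_pos: [554.9, 284.9, 58.2]
tcp_rot: [179.3, -0.6, 106.3]
ft_force: [-1.4, -0.8, 4.3]
finger_gap: 11.6
grip_force: 39.4
```

Emit:
{"op": "play_rows", "data": {"increments": [[-1,[0,0,-5],0],[-1,[0,0,-10],0],[-1,[0,0,-15],0],[-1,[0,0,-20],0],[-1,[0,0,-25],0],[-1,[0,0,-25],0],[-1,[0,0,-25],0],[-1,[0,0,-10],0],[-1,[0,0,-5],0],[-1,[0,0,0],0]]}}

```text
time: 13.77
tool_pos: [554.1, 283.2, 199.1]
tcp_rot: [179.2, -0.6, 106.3]
ft_force: [-0.9, -0.5, -0.9]
finger_gap: 11.3
grip_force: 38.9
```

Emit:
{"op": "play_rows", "data": {"increments": [[-1,[0,0,0],-0.06],[-1,[0,0,0],-0.12],[-1,[0,0,0],-0.124],[-1,[0,0,0],-0.124],[-1,[0,0,0],-0.124],[-1,[0,0,0],-0.124],[-1,[0,0,0],-0.124],[-1,[0,0,0],-0.124],[-1,[0,0,0],-0.124],[-1,[0,0,0],-0.124],[-1,[0,0,0],-0.124],[-1,[0,0,0],-0.124]]}}

```text
time: 14.77
tool_pos: [552.4, 282.5, 195.0]
tcp_rot: [179.4, 0.4, -172.0]
ft_force: [-0.3, -0.2, -0.0]
finger_gap: 11.7
grip_force: 38.9
```

Emit:
{"op": "play_rows", "data": {"increments": [[-1,[4,-16,0],-0.04],[-1,[7,-30,0],0],[-1,[9,-39,0],0],[-1,[9,-39,0],0],[-1,[9,-39,0],0],[-1,[9,-39,0],0],[-1,[9,-39,0],0],[-1,[9,-39,0],0],[-1,[9,-39,0],0],[-1,[9,-39,0],0],[-1,[9,-39,0],0],[-1,[9,-39,0],0]]}}

```text
time: 15.77
tool_pos: [526.8, -165.2, 189.6]
tcp_rot: [179.3, 0.5, -170.1]
ft_force: [0.4, -0.5, -0.8]
finger_gap: 11.8
grip_force: 39.0
```

Emit:
{"op": "play_rows", "data": {"increments": [[-1,[5,-25,0],0],[-1,[3,-15,0],0],[-1,[1,-6,0],0],[-1,[0,0,0],0],[-1,[0,0,0],0],[-1,[0,0,0],0]]}}

```text
time: 16.27
tool_pos: [527.6, -208.9, 191.0]
tcp_rot: [179.3, 0.6, -170.0]
ft_force: [-0.1, -0.8, -0.7]
finger_gap: 11.6
grip_force: 39.0
```

```bash
python3 - <<'E'
from h import *
s=sense(); print(s["tool_pos"].round(1))
for n in("scene","scene","scene","top","top"):
    c=snapshot(n)
    for q in("red_key","keyhole"):
      for r in pinpoint(q,c):
        P=w(r["xyz"],c)
        if P[1]<-100: print(n,q,round(r["p"],2),P.round(1))
c=snapshot("scene"); save("h1",cv2.resize(c["color"][210:390,110:310],(660,594),interpolation=cv2.INTER_CUBIC))
E
```

```text
[ 527.6 -208.9  191. ]
scene red_key 0.7 [ 534.3 -202.9  142.9]
scene keyhole 0.88 [ 529.1 -207.    96.7]
scene red_key 0.55 [ 535.5 -205.4  144.8]
scene keyhole 0.67 [ 530.8 -207.5   98.3]
scene red_key 0.96 [ 532.4 -205.4  142.2]
scene keyhole 0.57 [ 528.  -208.4   99. ]
top red_key 0.63 [ 526.9 -207.1  144.9]
top keyhole 0.74 [ 535.2 -206.   100.9]
top red_key 0.41 [ 527.3 -208.7  144.2]
top keyhole 0.59 [ 534.4 -204.7   98.1]
top keyhole 0.32 [ 528.7 -211.8  145. ]
```

View pics/h1.png

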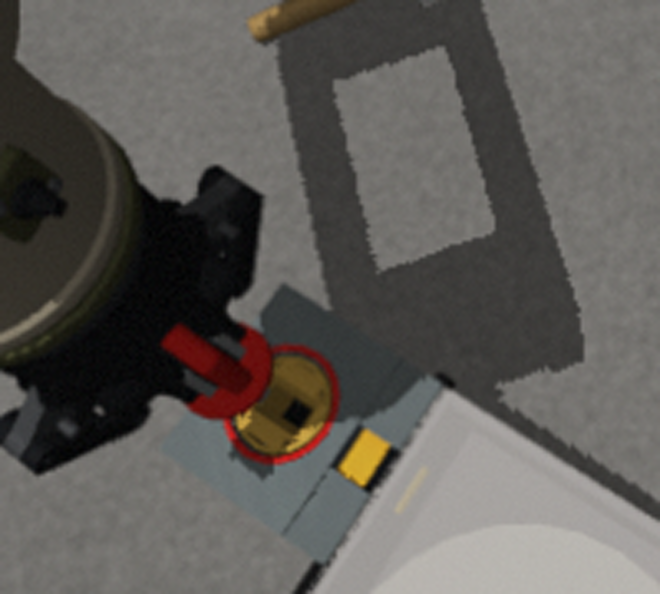

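Emit:
{"op": "play_rows", "data": {"increments": [[-1,[-4,-1,10],0],[-1,[0,0,15],0],[-1,[0,0,10],0],[-1,[0,0,5],0],[-1,[0,0,3],0],[-1,[0,0,3],0],[-1,[0,0,3],0],[-1,[0,0,3],0],[-1,[0,0,0],0]]}}

```text
time: 17.82
tool_pos: [531.9, -210.2, 139.2]
tcp_rot: [179.4, 0.6, -170.1]
ft_force: [0.8, -0.1, -1.5]
finger_gap: 11.4
grip_force: 39.0
```

Emit:
{"op": "play_rows", "data": {"increments": [[-1,[0,0,2],0],[-1,[0,0,2],0],[-1,[0,0,2],0],[-1,[0,0,0],0]]}}

```text
time: 18.15
tool_pos: [531.8, -210.0, 133.0]
tcp_rot: [179.4, 0.6, -170.1]
ft_force: [-0.9, -0.4, -0.8]
finger_gap: 11.3
grip_force: 39.1
```

Emit:
{"op": "play_rows", "data": {"increments": [[-1,[0,0,3],0],[-1,[0,0,3],0],[-1,[0,0,3],0],[-1,[0,0,2],0],[-1,[0,0,2],0],[-1,[0,0,2],0],[-1,[0,0,0],0]]}}

```text
time: 18.73
tool_pos: [532.0, -209.9, 117.9]
tcp_rot: [179.4, 0.6, -170.1]
ft_force: [-2.5, -0.5, -1.9]
finger_gap: 11.6
grip_force: 39.1
```

Emit:
{"op": "play_rows", "data": {"increments": [[-1,[0,0,1],0],[-1,[0,0,1],0],[-1,[0,0,1],0],[-1,[0,0,1],0],[-1,[0,0,1],0],[-1,[0,0,0],0],[-1,[0,0,0],0]]}}

```text
time: 19.32
tool_pos: [532.1, -209.9, 113.4]
tcp_rot: [179.4, 0.6, -170.1]
ft_force: [-5.2, 0.1, 0.5]
finger_gap: 11.4
grip_force: 39.5
```

Emit:
{"op": "play_rows", "data": {"increments": [[-1,[1,0,0.5],0],[-1,[0,0,1],0],[-1,[0,0,0.5],0],[-1,[0,0,0],0],[-1,[0,0,0],0]]}}

```text
time: 19.73
tool_pos: [532.2, -210.0, 113.2]
tcp_rot: [179.4, 0.7, -170.1]
ft_force: [-6.1, 3.9, 11.3]
finger_gap: 11.8
grip_force: 40.9
```

Contact at the expected height, so the key is home. Now I turn it clockwise (positive about tool z).

Emit:
{"op": "play_rows", "data": {"increments": [[-1,[0,0,0],0.05],[-1,[0,0,0],0.08],[-1,[0,0,0],0.08],[-1,[0,0,0],0.08],[-1,[0,0,0],0.08],[-1,[0,0,0],0.08],[-1,[0,0,0],0.08],[-1,[0,0,0],0.08],[-1,[0,0,0],0.08],[-1,[0,0,0],0]]}}

```text
time: 20.57
tool_pos: [531.8, -210.0, 113.1]
tcp_rot: [179.1, 0.1, 150.1]
ft_force: [-6.6, 4.5, 12.6]
finger_gap: 11.5
grip_force: 41.1
```

```bash
python3 - <<'E'
from h import *
s=sense(); print(s["tool_pos"].round(1),s["tcp_rot"].round(1),s["ft_force"].round(1),s["wrist_torque"].round(2),s["joint_pos"].round(1))
c=snapshot("scene"); save("t1",cv2.resize(c["color"][230:390,110:310],(650,520),interpolation=cv2.INTER_CUBIC))
E
```

```text
[ 531.8 -210.   113.1] [1.791e+02 1.000e-01 1.501e+02] [-6.6  4.5 12.6] [ 0.65  1.52 -0.08] [-27.3   7.8  97.5   0.9  74.5 -87.6]
```

View pics/t1.png

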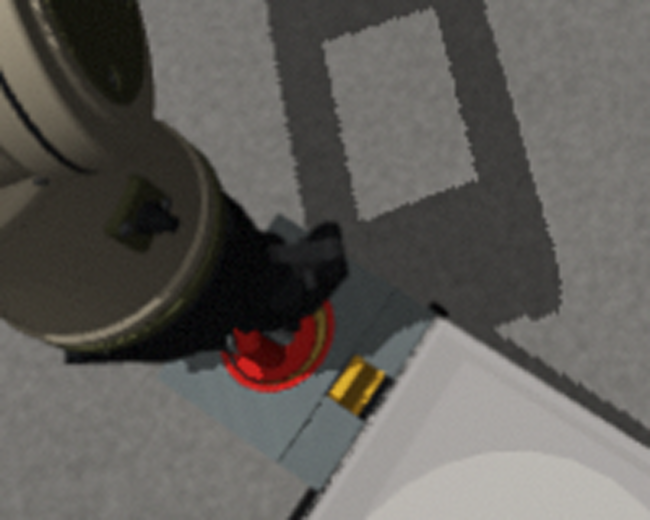

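The collar sits in the ring (270,345), and the bolt (358,385) is drawing away from the box. Continuing.

Emit:
{"op": "play_rows", "data": {"increments": [[-1,[0,0,0],0.08],[-1,[0,0,0],0.08],[-1,[0,0,0],0.08],[-1,[0,0,0],0.08],[-1,[0,0,0],0.08],[-1,[0,0,0],0.08],[-1,[0,0,0],0.04],[-1,[0,0,0],0]]}}

```text
time: 21.28
tool_pos: [532.1, -209.2, 113.2]
tcp_rot: [179.1, -0.4, 120.4]
ft_force: [-7.2, 6.7, 12.2]
finger_gap: 11.8
grip_force: 41.1
```

```bash
python3 - <<'E'
from h import *
s=sense(); print(s["tcp_rot"].round(1),s["wrist_torque"].round(2))
E
```

```text
[179.1  -0.4 120.4] [1.28 1.35 0.03]
```

Emit:
{"op": "play_rows", "data": {"increments": [[-1,[0,0,0],0.03],[-1,[0,0,0],0.03],[-1,[0,0,0],0]]}}

```text
time: 21.53
tool_pos: [532.3, -209.1, 113.2]
tcp_rot: [179.1, -0.4, 117.1]
ft_force: [-5.0, 6.9, 12.4]
finger_gap: 11.7
grip_force: 41.0
```

```bash
python3 - <<'E'
from h import *
s=sense(); print(s["tcp_rot"].round(1),s["wrist_torque"].round(2))
E
```

```text
[179.1  -0.4 117.1] [1.33 1.27 0.28]
```

Torque is rising, so the stop is near. A little more.

Emit:
{"op": "play_rows", "data": {"increments": [[-1,[0,0,0],0.03],[-1,[0,0,0],0.03],[-1,[0,0,0],0]]}}

```text
time: 21.78
tool_pos: [532.4, -209.1, 113.2]
tcp_rot: [179.1, -0.5, 113.7]
ft_force: [-4.4, 6.6, 11.7]
finger_gap: 11.6
grip_force: 46.2
```

```bash
python3 - <<'E'
from h import *
s=sense(); print(s["tcp_rot"].round(1),s["wrist_torque"].round(2),s["ft_force"].round(1))
c=snapshot("top"); I=cv2.resize(c["color"][130:220,430:550],(533,400),interpolation=cv2.INTER_CUBIC); save("t2",I)
E
```

```text
[179.1  -0.5 113.7] [1.17 1.17 0.76] [-4.4  6.6 11.7]
```

View pics/t2.png

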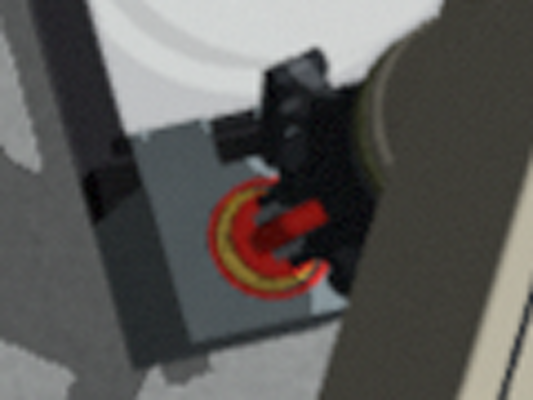

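The slit at (235,135) is black, so the bolt is drawn back, and the torque shows a firm stop. Easing off, releasing and rising.

Emit:
{"op": "play_rows", "data": {"increments": [[-1,[0,0,-0.5],-0.04],[-1,[0,0,0],0],[0,[0,0,0],0],[0,[0,0,0],0],[0,[0,0,0],0],[0,[0,0,0],0],[0,[0,0,0],0],[0,[0,0,0],0],[0,[0,0,0],0],[0,[0,0,0],0]]}}

```text
time: 22.67
tool_pos: [531.3, -210.1, 111.9]
tcp_rot: [179.2, -0.4, 116.0]
ft_force: [-1.0, -0.6, 0.0]
finger_gap: 42.9
grip_force: 0.0
```

Emit:
{"op": "play_rows", "data": {"increments": [[0,[0,0,-5],0],[0,[0,0,-10],0],[0,[0,0,-20],0],[0,[0,0,-30],0],[0,[0,0,-30],0],[0,[0,0,-30],0],[0,[0,0,-10],0],[0,[-35,0,0],0],[0,[-35,0,0],0],[0,[-35,0,0],0],[0,[0,0,0],0],[0,[0,0,0],0]]}}

```text
time: 23.67
tool_pos: [575.9, -307.5, 244.9]
tcp_rot: [179.3, -0.5, 115.9]
ft_force: [-0.9, 0.1, -0.1]
finger_gap: 42.4
grip_force: 0.0
```

```bash
python3 - <<'E'
from h import *
o=[]
for n in("scene","top"):
    c=snapshot(n)
    for q in("red_key","white_key","keyhole"):
        for r in pinpoint(q,c):
            P=w(r["xyz"],c)
            if r["p"]>.3 and (P[1]<-100 or q=="white_key"): print(n,q,round(r["p"],2),P.round(1))
    I=c["color"][240:380,110:310] if n=="scene" else c["color"][110:250,400:600]
    o.append(cv2.resize(I,(400,280),interpolation=cv2.INTER_CUBIC))
save("end",np.hstack(o)); print(sense()["tool_pos"],sense()["time"])
E
```

```text
scene red_key 0.69 [ 535.1 -202.5   67.9]
scene white_key 0.66 [576.6 207.6  11.8]
scene keyhole 0.7 [ 531. -209.  102.]
top red_key 0.78 [ 529.7 -209.6   67.9]
top white_key 0.68 [576.3 204.8  14.3]
top keyhole 0.43 [ 534.6 -206.1   99.5]
[ 576.17266753 -305.47105073  247.02592928] 24.0667
```

View pics/end.png

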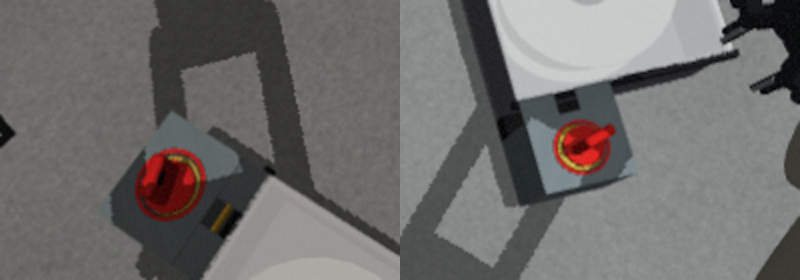

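The picture shows the key home and upright in the ring (170,185 / 582,147), the bolt drawn into the case, and the arm clear.

```bash
python3 -c "
from h import *
print(hand_in())"
```

```text
the job is handed in; nothing more can be done
None
```

The job is handed in, with no verdict reported back: the red key is fully home and upright in the lock, turned clockwise to its firm stop with the bolt drawn back, and let go; the white key is undisturbed in the rack.

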